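Free the bolted door of a goldsmith's bench cupboard

TASK

On the goldsmith's bench stands a small cupboard with two green doors, its front towards the robot. Swing its right-hand (active) door wide open, about square to the cupboard, then press the red thumb plate that this uncovers on the edge of the left-hand (passive) door all the way down, so that its flush bolt is released. Leave the active door open and do not disturb the black charcoal block on the bench.

Things in the scene. Friction and masses are not known exactly. Their poses are not given: they have to be found in the camera images.
- cupboard: Fixed grey cupboard 170 (x) x 300 (y) x 200 mm high, green doors 45 deep before it, meeting at y=0. Origin on the bench, mid front edge of carcass, behind the doors; x to its back (doors face -x), y to its left seen from the robot, z up. Left passive door stays shut; same handle at y=+60. A keeper 12 high lies on top at y=5 to 37, over the bolt.
- active_door (a joint): Right door's angle, rad: 0 shut, opens anticlockwise from above, to 1.8; starts 0 to 0.12; stays where left (0.1 N m friction). Hinge line: cupboard x=0, y=-150 mm. Handle: upright 11 mm round bar, z 95 to 195; door shut, at x=-80, y=-60 (37 before the door, stalks at z 112 and 178). So from the hinge (-80, +90) turned by the angle.
- flush_bolt (a joint): Bolt's downward travel, m: 0 locked, 0.022 fully down; takes 4 N, no spring. Red thumb plate, 32 (x) x 38 (y) mm, stands out of the passive door's edge: centre at cupboard x=-22, y=-32 mm, flat top at z=178 minus travel (starts 0 to 2 mm down). Hidden inside the shut active door; free from above and in front once that is open.
- charcoal: Loose black charcoal block, 55 x 85 x 35 mm high, on the bench before the passive door. Origin: centre of its underside. To be left alone.

How it is judged:
By the outcome, as a careful person would: the job done as asked, in the order asked, and still so for the second after the job is handed in, with the robot touching nothing.
It also fails if it takes over 48 s, if anything falls off the work surface, if the arm or the gripper's body presses on something with over 40 N, if the wrist force passes 120 N, or if a joint passes its speed limit or range.

ROBOT

A 6-joint arm with a two-finger parallel gripper is mounted at the origin on the work surface. World frame = base frame: x ahead of the robot, y to its left, z up, the work surface at z = 0. Lengths are in mm, angles in degrees, forces in N, time in s.
With the tool pointing down it reaches from about 350 to 850 mm from the base axis. Payload 8.1 kg.
Tool frame: the origin (TCP) lies between the finger pads; the fingertips stand 22 mm ahead of it and the grasp point (between the pads) lies 3 mm ahead of it (r.nose_length is the z of the fingertips in the tool frame, in mm); z points along the fingers, x is the direction in which the jaws open and shut, and the axes are right-handed (so a half turn about z gives the same grasp; the last joint's range is limited). The gripper opens to 85 mm and grips with 20 to 120 N. Pads are 22 mm wide; open, the fingers measure 114 mm over their backs; the gripper's body (76 mm by 85 mm) begins 54 mm behind the grasp point. The pads swing forward as they close: fully open they stand 13 mm farther back than shut.
Start: joints at [-72.33, 7.471, 85.268, -0, 87.261, -4.893], TCP at [230.24, -554.071, 253.292] pointing down, gripper open.
Joint ranges: [-169.43, 169.43], [-51.17, 129.36], [1.28, 143.12], [-76.62, 256.62], [0, 156.53], [-152.29, 152.29]. Speed limits (degrees/s): [136.94, 136.94, 159.86, 180, 180, 180].

INTERFACE

Orientations are given as [roll, pitch, yaw] about the fixed x, y, z axes, in that order (R = Rz(yaw) Ry(pitch) Rx(roll)).
In Python, from bench import r gives the robot as it stands.
- The arm moves only by the shell command python3 -m jog 'ROWS' [FORCE]. ROWS is JSON, a list of rows, each a list of 5 numbers: the shift along the tool's x, y, z in m, then the turn about the tool's z in degrees, then the opening in per cent of the stroke, from 0 (shut) to 100 (fully open). A call has 1 to 8 rows; each row is the pose to reach, as a shift and turn from the pose measured when the call began, along the tool's axes at that moment; what a row does not reach only later rows make up. A row lasts 1/10 s, in which the tool goes at most 50 mm and 8.59 degrees, less where a joint would pass 70% of its speed; a pose out of reach is approached as far as the arm can. A call with a gripper value outside its range is refused whole. The fingers move at their own pace and stop on an object; FORCE is the grip in N (left out, the last holds). Time passes only in rows, so rows that repeat a pose let the fingers close. It gives the time, the measured TCP pose, the force and the opening at its end, in the units of the state.
- r.sense(): the state, without advancing time (a new reading comes with each control period).
- r.snapshot(name): name is "side" or "top"; returns a dict with "image" (480x640x3 uint8, red, green, blue), "K" (3x3 intrinsics, pixels), "distortion" ([k1, k2, p1, p2, k3] as OpenCV has them; the pictures are not rectified), "T" (4x4, takes a point from camera to world coordinates). Camera axes: x right, y down, z forward; pixel columns grow to the right and rows downward; lengths in mm; the calibration is good to about 2 mm. A picture is of the moment at which its call begins. There is no depth.
- r.hand_in(): hands the job in, once; it reports no verdict.
Trained networks look in a picture, given as the dict that the camera call returned (one of the last four; its "shot" number tells which), for a name from the list of things; names that differ only in an ending like _2 or _b are one class to them, and where a whole thing is asked for, a point or a joint stands for the part that bears it (a point fixed in the world has none). Each returns a list of dicts, best first, with "conf" (0 to 1); they miss things now and then, are a little off and sometimes report something else, mostly with a low value. They report only what shows in the picture. A call takes as long as a camera call.
- r.search_frame(picture, label): "bbox" ([left, top, right, bottom] in pixels, round what is visible of it).
- r.pinpoint(picture, label): "uv" ([column, row] in pixels: a listed point, or the origin of a listed thing).
The state is a dict: "time": time; "joint_pos": joint angles; "qd": joint speeds; "joint_efforts": joint torques, N m; "tool_pos": TCP position; "tcp_rot": TCP orientation; "ft_force": force on the tool from outside, world axes, zero at the start; "wrist_torque": the same for the moment, N m; "finger_gap": finger opening in mm.
Only numpy, scipy, OpenCV 4.12 (cv2) and the standard library are available. Lean on these libraries where they do the work, as an engineer would, in place of code of your own. Each camera call takes 0.05 s, during which the arm holds its last target. There are 200 camera calls.

## Working session

There is one attempt and no reset: what is moved stays moved. The work goes in short steps, Python scripts to look and compute and a shell command to move; the robot and the scene stay as the last step left them, time stands still between calls to the robot, and variables do not carry over. Pictures are saved under pics/ and viewed, about 8 in all and at most 12, crops included, and the job is handed in when it is done.

```bash
mkdir -p pics; cat > h.py <<'E'
import numpy as np, cv2
from bench import r
from scipy.spatial.transform import Rotation as R
def shot(n,f):
    p=r.snapshot(n); cv2.imwrite('pics/'+f,cv2.cvtColor(p['image'],cv2.COLOR_RGB2BGR)); return p
def ray(p,uv):
    q=cv2.undistortPoints(np.array([[uv]],float),np.array(p['K']),np.array(p['distortion']))[0,0]
    T=np.array(p['T']); return T[:3,3],T[:3,:3]@np.array([q[0],q[1],1.])
def onz(p,uv,z):
    o,d=ray(p,uv); return o+d*(z-o[2])/d[2]
def proj(p,X):
    T=np.linalg.inv(np.array(p['T'])); rv,_=cv2.Rodrigues(T[:3,:3])
    return cv2.projectPoints(np.atleast_2d(np.array(X,float)),rv,T[:3,3],np.array(p['K']),np.array(p['distortion']))[0][:,0]
E
python3 - <<'E'
from h import *
for n in('side','top'):
    p=shot(n,n+'1.png'); print(n,np.round(p['T'],2).tolist())
    for l in('cupboard','active_door','flush_bolt','charcoal'):
        print(l,[(b['bbox'],b['conf']) for b in r.search_frame(p,l)][:2],[(b['uv'],b['conf']) for b in r.pinpoint(p,l)][:2])
s=r.sense();print(s['tool_pos'],s['tcp_rot'],s['time'])
E
```

```text
side [[0.74, 0.65, -0.2, 685.29], [0.68, -0.7, 0.23, -112.33], [0.0, -0.31, -0.95, 645.34], [0.0, 0.0, 0.0, 1.0]]
cupboard [([262.8, 85.6, 624.0, 452.4], 0.72), ([266.7, 163.6, 389.5, 346.1], 0.16)] [([379.5, 259.5], 0.81)]Traceback (most recent call last):
  File "<stdin>", line 5, in <module>
ValueError: it knows: charcoal, cupboard
```

```bash
python3 - <<'E'
from h import *
for n in('side','top'):
    p=shot(n,n+'1.png'); print(n,np.round(p['T'],2).tolist())
    for l in('cupboard','charcoal'):
        u=[(b['uv'],b['conf']) for b in r.pinpoint(p,l)][:2]
        print(l,[(b['bbox'],b['conf']) for b in r.search_frame(p,l)][:2],u,[onz(p,x[0],0).round(1) for x in u])
s=r.sense();print(s['tool_pos'],s['tcp_rot'],s['time'])
E
```

```text
side [[0.74, 0.65, -0.2, 685.29], [0.68, -0.7, 0.23, -112.33], [0.0, -0.31, -0.95, 645.34], [0.0, 0.0, 0.0, 1.0]]
cupboard [([265.5, 86.8, 622.2, 453.2], 0.89)] [([381.0, 262.7], 0.63)] [array([626.8,  73.2,   0. ])]
charcoal [([321.9, 103.9, 377.6, 171.6], 0.82)] [([348.9, 141.0], 0.89)] [array([475.3, 179.7,   0. ])]
top [[-0.23, -0.95, 0.2, 423.25], [-0.97, 0.22, -0.04, 66.88], [-0.0, -0.2, -0.98, 675.3], [0.0, 0.0, 0.0, 1.0]]
cupboard [([85.6, 0.1, 418.1, 255.2], 0.95)] [([271.2, 194.4], 0.93)] [array([631.2,  79.3,  -0. ])]
charcoal [([177.4, 281.9, 258.6, 361.9], 0.72)] [([221.6, 319.8], 0.82)] [array([481.5, 177.3,   0. ])]
[ 230.22998475 -554.07623197  253.29441902] [ 1.79998945e+02 -5.14775397e-04 -6.74381026e+01] 0.7
```

View pics/side1.png

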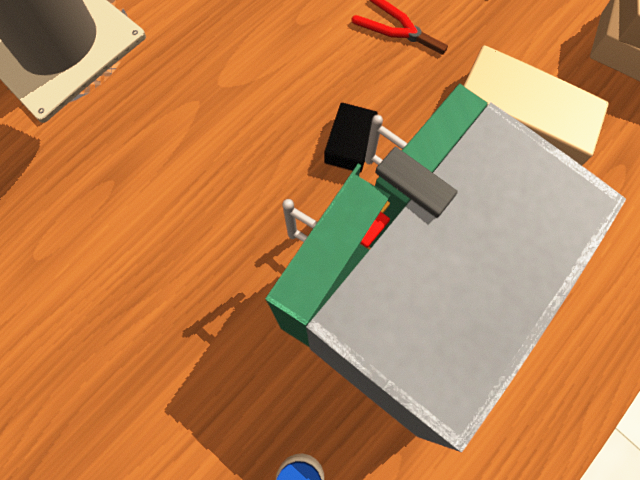

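View pics/top1.png

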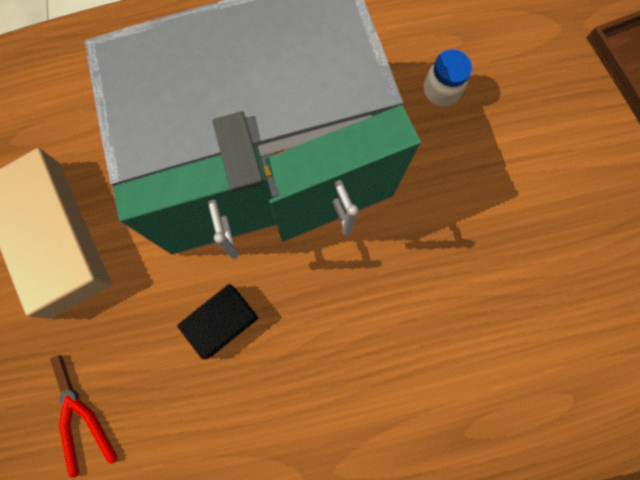

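Both views show the cupboard turned a little, with the right door slightly ajar. The passive handle top is at side (377,120) and top (213,205). The active handle top is at side (289,204) and top (340,186). I'll fit the pose and door angle to the corners.

```bash
cat >> h.py <<'E'
def cw(c,X):
    a=c[2]; M=np.array([[np.cos(a),-np.sin(a)],[np.sin(a),np.cos(a)]])
    X=np.atleast_2d(np.array(X,float)); return np.c_[X[:,:2]@M.T+c[:2],X[:,2]]
def door(q,X):  # door-shut cupboard coords -> turned by q... anticlockwise from above
    return cw([0,-150,q],np.atleast_2d(np.array(X,float))+[0,150,0])
E
python3 - <<'E'
from h import *
from scipy.optimize import least_squares
F=[[0,-150,200],[170,-150,200],[170,150,200],[0,150,200],[-80,60,195]]
D=[[-80,-60,195],[-45,-150,200]]
obs={'side':[[310,325],[462,449],[624,200],[489,105],[377,120],[289,204],[268,299]],
'top':[[402,106],[362,0],[88,42],[115,182],[213,205],[340,186],[418,139]]}
P={n:r.snapshot(n) for n in obs}
def res(v):
    return np.concatenate([(proj(P[n],np.r_[cw(v[:3],F),cw(v[:3],door(v[3]*s,D))])-obs[n]).ravel() for n in obs])
for s in(1,-1):
    f=least_squares(res,[630,76,0.2,.05],loss='soft_l1',f_scale=3)
    print(s,f.x.round(4),f.cost);
    if s==1: c=f.x; print(res(c).reshape(-1,2).round(1).tolist())
np.save('c.npy',c)
print(cw(c,[[0,-150,0],[-22,-32,178]]), cw(c,door(c[3],[-80,-60,150])))
s=r.sense();print(R.from_euler('xyz',s['tcp_rot'],degrees=True).as_matrix().round(3).tolist())
E
```

```text
1 [6.268408e+02 7.567780e+01 5.870000e-02 6.500000e-03] 323.27939396855186
[[-3.7, 3.2], [-0.3, 4.6], [1.9, -0.0], [1.4, -2.0], [0.9, -1.0], [12.6, -1.1], [-0.6, -2.5], [2.2, -5.5], [-9.5, -32.9], [-2.2, -2.9], [-3.0, 0.4], [7.5, 29.6], [2.5, 14.3], [1.4, 1.7]]
-1 [ 6.268408e+02  7.567780e+01  5.870000e-02 -6.500000e-03] 323.27939396567854
[[635.63565381 -74.06415506   0.        ]
 [606.75487644  42.44292927 178.        ]] [[549.94119473  10.53170585 150.        ]]
[[0.384, -0.923, 0.0], [-0.923, -0.384, -0.0], [0.0, -0.0, -1.0]]
```

```bash
python3 - <<'E'
from h import *
from scipy.optimize import least_squares
F=[[0,-150,200],[170,-150,200],[170,150,200],[0,150,200],[-80,60,195]]
D=[[-80,-60,195],[-45,-150,200],[-45,-2,200]]
obs={'side':[[310,325],[462,449],[624,200],[489,105],[377,120],[289,204],[268,299],[358,168]],
'top':[[402,106],[np.nan,0],[88,42],[115,182],[218,237],[349,212],[418,139],[274,196]]}
P={n:r.snapshot(n) for n in obs}
def res(v):
    return np.nan_to_num(np.concatenate([(proj(P[n],np.r_[cw(v[:3],F),cw(v[:3],door(v[3],D))])-obs[n]).ravel() for n in obs]))
f=least_squares(res,[630,76,0.06,.05],loss='soft_l1',f_scale=3)
c=f.x; print(c.round(4),f.cost,res(c).reshape(-1,2).round(1).tolist())
np.save('c.npy',c)
print(cw(c,[[0,-150,0],[-22,-32,178]]))
for q in np.r_[c[3],np.arange(.2,1.61,.2)]: print(round(q,2),cw(c,door(q,[-80,-60,150])).round(0))
E
```

```text
[6.253359e+02 7.798940e+01 5.680000e-02 9.050000e-02] 176.58208093630031 [[-3.4, -0.1], [-0.4, 1.4], [1.9, -2.1], [1.7, -4.1], [1.4, -3.3], [2.6, -3.1], [-2.8, -2.5], [-2.5, 4.1], [0.5, -3.4], [0.0, -31.3], [-3.8, -1.5], [-5.1, 2.1], [0.3, -0.4], [0.7, -4.5], [3.1, 2.7], [5.5, -1.4]]
[[633.8542729  -71.76851667   0.        ]
 [605.18865659  44.79169284 178.        ]]
0.09 [[542.   6. 150.]]
0.2 [[534.  -5. 150.]]
0.4 [[522. -26. 150.]]
0.6 [[516. -49. 150.]]
0.8 [[513. -73. 150.]]
1.0 [[516. -97. 150.]]
1.2 [[ 524. -120.  150.]]
1.4 [[ 535. -141.  150.]]
1.6 [[ 551. -159.  150.]]
```

```bash
python3 -m jog '[[-0.397,-0.503,0,14.2,50],[-0.397,-0.503,0,14.2,50],[-0.397,-0.503,0,14.2,50],[-0.397,-0.503,0,14.2,50],[-0.397,-0.503,0,14.2,50],[-0.397,-0.503,0,14.2,50],[-0.397,-0.503,0,14.2,50],[-0.397,-0.503,0,14.2,50]]'
cat >> h.py <<'E'
def go(x,y,z,yaw):
    "tool-axis shift (m) and turn to reach a world pose, tool pointing down"
    s=r.sense(); M=R.from_euler('xyz',s['tcp_rot'],degrees=True).as_matrix()
    d=M.T@(np.array([x,y,z])-s['tool_pos'])/1000
    return d.round(4).tolist()+[round((s['tcp_rot'][2]-yaw+180)%360-180,1)]
E
python3 -c "
from h import *
print(go(542,6,253,-81.6))"
```

```text
time: 1.7
tool_pos: [425.7, -202.9, 253.7]
tcp_rot: [-180.0, -0.0, -81.6]
ft_force: [0.5, -1.5, -0.4]
finger_gap: 42.8
[-0.1898, -0.1454, 0.0006, np.float64(-0.0)]
```

```bash
python3 -m jog '[[-0.19,-0.145,0,0,50],[-0.19,-0.145,0,0,50],[-0.19,-0.145,0,0,50],[-0.19,-0.145,0,0,50],[-0.19,-0.145,0,0,50],[-0.19,-0.145,0,0,50],[-0.19,-0.145,0,0,50]]'
python3 - <<'E'
from h import *
c=np.load('c.npy'); print(r.sense()['tool_pos'])
ims=[]
for n in('side','top'):
    p=r.snapshot(n); im=cv2.cvtColor(p['image'],cv2.COLOR_RGB2BGR)
    for X in ([542,6,195],[542,6,112]):
        u=proj(p,X)[0]; cv2.circle(im,tuple(int(v) for v in u),2,(255,0,255),-1)
    u=proj(p,[542,6,195])[0].astype(int); x,y=max(u[0]-130,0),max(u[1]-130,0); ims.append(cv2.resize(im[y:y+260,x:x+260],(400,400)))
cv2.imwrite('pics/a.png',np.hstack(ims))
E
```

```text
time: 2.4
tool_pos: [541.7, 7.0, 253.4]
tcp_rot: [-180.0, -0.0, -81.5]
ft_force: [0.4, 0.2, -0.6]
finger_gap: 43.0
[541.67175252   7.02683532 253.42863932]
```

View pics/a.png

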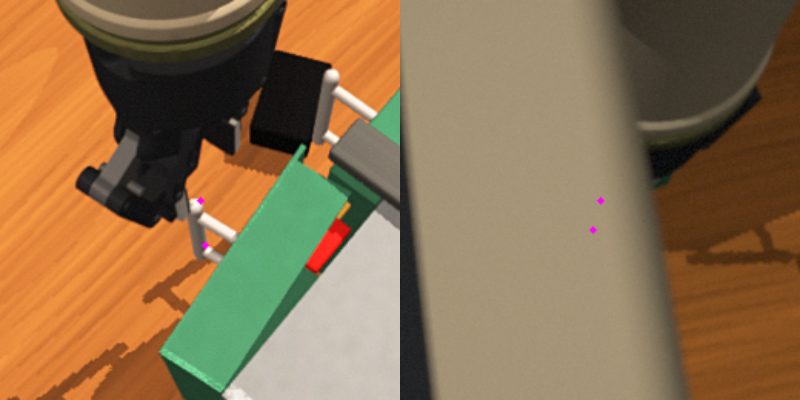

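The side crop shows the bar top about 5 mm further toward -y than the estimate, as the first-view residuals did. I'm using (543, 1) and descending.

```bash
python3 -m jog '[[0.006,-0.001,0,0,50],[0.006,-0.001,0.02,0,50],[0.006,-0.001,0.045,0,50],[0.006,-0.001,0.066,0,50],[0.006,-0.001,0.066,0,50],[0.006,-0.001,0.066,0,0],[0.006,-0.001,0.066,0,0],[0.006,-0.001,0.066,0,0]]' 20
python3 -m jog '[[0,0,0,0,0],[0,0,0,0,0],[0,0,0,0,0]]'
python3 - <<'E'
from h import *
p=r.snapshot('side'); cv2.imwrite('pics/b.png',cv2.resize(cv2.cvtColor(p['image'],4)[100:350,180:500],(640,500)))
E
```

```text
time: 3.3
tool_pos: [542.9, 0.1, 189.0]
tcp_rot: [-180.0, 0.0, -81.7]
ft_force: [-5.5, 3.5, 0.9]
finger_gap: 9.9
time: 3.6
tool_pos: [542.7, -0.1, 189.0]
tcp_rot: [180.0, 0.0, -81.7]
ft_force: [-1.2, -0.1, -6.5]
finger_gap: 10.2
```

View pics/b.png

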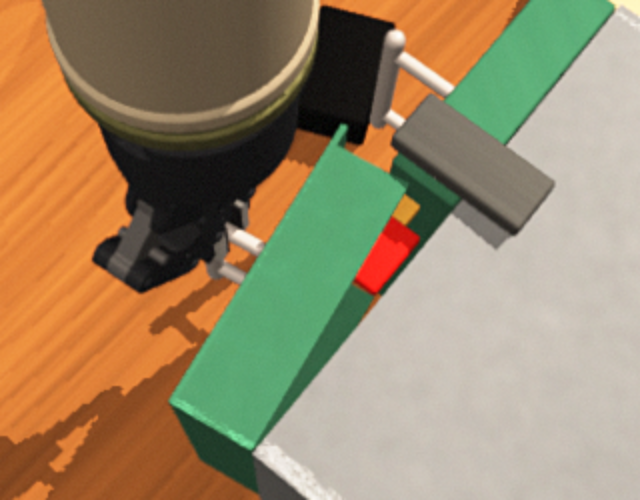

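```bash
cat >> h.py <<'E'
def arc(h,degs):
    s=r.sense(); p=s['tool_pos']
    for d in degs:
        q=cw([h[0],h[1],np.radians(d)],[[p[0]-h[0],p[1]-h[1],p[2]]])[0]
        print(go(*q,s['tcp_rot'][2]+d))
E
python3 -c "
from h import *
arc((636,-73.5),[3,8,13,18,24,30,36,40])"
```

```text
[0.0044, 0.0044, -0.0, np.float64(-3.0)]
[0.0122, 0.0112, -0.0, np.float64(-8.0)]
[0.0206, 0.0173, -0.0, np.float64(-13.0)]
[0.0295, 0.0226, -0.0, np.float64(-18.0)]
[0.0407, 0.028, -0.0, np.float64(-24.0)]
[0.0524, 0.0321, -0.0, np.float64(-30.0)]
[0.0645, 0.035, -0.0, np.float64(-36.0)]
[0.0727, 0.0363, -0.0, np.float64(-40.0)]
```

```bash
python3 -m jog '[[0.0044,0.0044,0,-3,0],[0.0122,0.0112,0,-8,0],[0.0206,0.0173,0,-13,0],[0.0295,0.0226,0,-18,0],[0.0407,0.028,0,-24,0],[0.0524,0.0321,0,-30,0],[0.0645,0.035,0,-36,0],[0.0727,0.0363,0,-40,0]]'
python3 -c "
from h import *
arc((636,-73.5),[3,9,15,21,27,33,39,44])"
```

```text
time: 4.45
tool_pos: [518.1, -77.7, 189.1]
tcp_rot: [-179.9, -0.1, -41.5]
ft_force: [7.9, 1.7, -12.9]
finger_gap: 10.5
[0.0044, 0.0044, -0.0, np.float64(-3.0)]
[0.0138, 0.0124, -0.0, np.float64(-9.0)]
[0.0239, 0.0194, -0.0, np.float64(-15.0)]
[0.0348, 0.0253, -0.0, np.float64(-21.0)]
[0.0462, 0.03, -0.0, np.float64(-27.0)]
[0.058, 0.0335, -0.0, np.float64(-33.0)]
[0.0702, 0.0357, 0.0, np.float64(-39.0)]
[0.0804, 0.0366, 0.0, np.float64(-44.0)]
```

```bash
python3 -m jog '[[0.0044,0.0044,0,-3,0],[0.0138,0.0124,0,-9,0],[0.0239,0.0194,0,-15,0],[0.0348,0.0253,0,-21,0],[0.0462,0.03,0,-27,0],[0.058,0.0335,0,-33,0],[0.0702,0.0357,0,-39,0],[0.0804,0.0366,0,-44,0]]'
python3 -m jog '[[0,0,0,0,0],[0,0,0,0,30],[0,0,0,0,50],[0,0,0,0,50]]'
python3 - <<'E'
from h import *
p=r.snapshot('side'); cv2.imwrite('pics/c.png',cv2.cvtColor(p['image'],4)[100:480,:])
E
```

```text
time: 5.25
tool_pos: [555.4, -157.3, 189.1]
tcp_rot: [-179.8, -0.2, 2.8]
ft_force: [6.8, 10.1, -7.8]
finger_gap: 10.2
time: 5.65
tool_pos: [555.9, -157.5, 190.3]
tcp_rot: [-179.9, -0.3, 2.8]
ft_force: [-0.6, 0.1, -0.1]
finger_gap: 43.2
```

View pics/c.png

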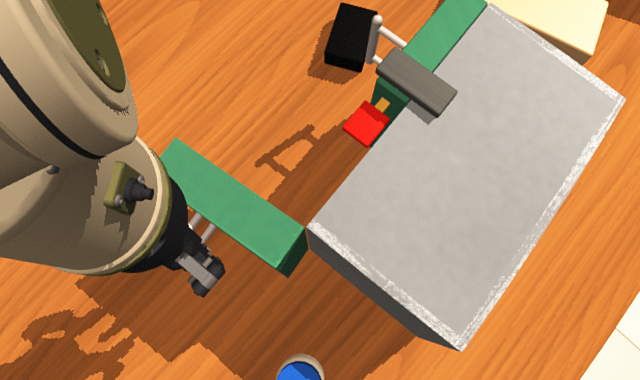

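The door stands about square to the cupboard. The red plate is exposed at full-image (367, 224).

```bash
python3 -m jog '[[0,0,-0.03,0,50],[0,0,-0.065,0,50],[0,0,-0.075,0,20],[0,0,-0.075,0,0]]'
python3 - <<'E'
from h import *
c=np.load('c.npy'); p=r.snapshot('side'); im=p['image']
hsv=cv2.cvtColor(im,cv2.COLOR_RGB2HSV); m=((hsv[...,0]<6)|(hsv[...,0]>174))&(hsv[...,1]>200)&(hsv[...,2]>120)
m[:180]=0;m[280:]=0;m[:,:320]=0;m[:,420:]=0
ys,xs=np.nonzero(m); 
q=cv2.minAreaRect(np.c_[xs,ys].astype(np.float32)); print(q,len(xs)); print(onz(p,q[0],177).round(1),[onz(p,x,177).round(0).tolist() for x in cv2.boxPoints(q)])
w=cw(c,[-22,-32,178])[0]; print(w,proj(p,w), go(w[0],w[1],264,-86.7))
E
```

```text
time: 6.1
tool_pos: [556.6, -158.1, 268.2]
tcp_rot: [-180.0, -0.6, 2.8]
ft_force: [-0.1, -0.3, -1.0]
finger_gap: 14.6
((365.695556640625, 223.20547485351562), (32.858001708984375, 37.85354232788086), 39.28940963745117) 1194
[605.6  42.6 177. ] [[591.0, 23.0, 177.0], [588.0, 62.0, 177.0], [621.0, 63.0, 177.0], [623.0, 24.0, 177.0]]
[605.18865659  44.79169284 178.        ] [[366.9521397  221.09849036]] [0.0592, -0.2, 0.0027, np.float64(89.5)]
```

```bash
python3 -m jog '[[0.007,-0.025,0,8,0],[0.014,-0.05,0,16,0],[0.021,-0.075,0,24,0],[0.028,-0.1,0,32,0],[0.035,-0.125,0,40,0],[0.042,-0.15,0,48,0],[0.049,-0.175,0,56,0],[0.056,-0.1975,0,64,0]]'
python3 -c "
from h import *
print(go(603,42,215,-86.7))"
```

```text
time: 6.95
tool_pos: [601.2, 43.5, 264.0]
tcp_rot: [-179.7, -0.0, -61.5]
ft_force: [-0.2, 0.0, -0.3]
finger_gap: -0.2
[0.0021, -0.0006, 0.049, np.float64(25.2)]
```

```bash
python3 -m jog '[[0.002,-0.001,0,8,0],[0.002,-0.001,0,16,0],[0.002,-0.001,0,25,0],[0.002,-0.001,0.02,25,0],[0.002,-0.001,0.03,25,0],[0.002,-0.001,0.03,25,0]]'
python3 - <<'E'
from h import *
print(go(603,42,215,-86.7))
p=r.snapshot('side'); cv2.imwrite('pics/d.png',cv2.resize(cv2.cvtColor(p['image'],4)[120:370,220:540],(640,500)))
E
```

```text
time: 7.55
tool_pos: [601.1, 42.3, 229.9]
tcp_rot: [179.9, 0.1, -86.5]
ft_force: [-1.0, -0.2, -1.0]
finger_gap: -0.3
[0.0004, -0.0019, 0.0149, np.float64(0.2)]
```

View pics/d.png

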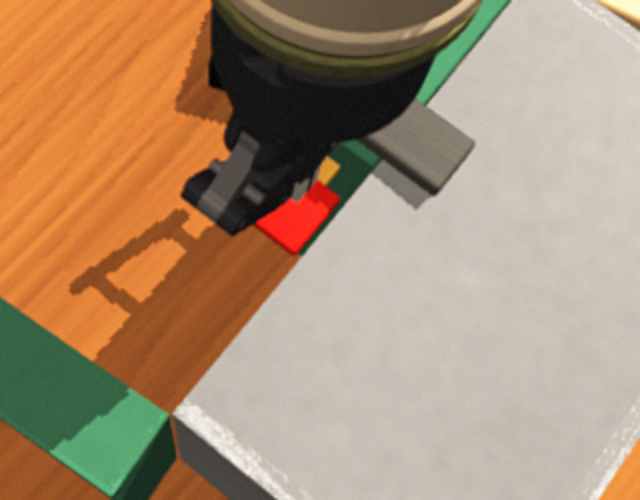

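```bash
python3 -m jog '[[0.008,-0.002,0,0,0],[0.008,-0.002,0.015,0,0],[0.008,-0.002,0.025,0,0],[0.008,-0.002,0.03,0,0],[0.008,-0.002,0.034,0,0],[0.008,-0.002,0.037,0,0],[0.008,-0.002,0.037,0,0]]'
```

```text
time: 8.3
tool_pos: [604.4, 34.5, 194.4]
tcp_rot: [180.0, 0.1, -86.5]
ft_force: [-0.2, 0.7, -0.6]
finger_gap: 0.5
```

```bash
python3 -m jog '[[0,0,0.003,0,0],[0,0,0.006,0,0],[0,0,0.009,0,0],[0,0,0.009,0,0]]'
python3 -m jog '[[0,0,0.003,0,0],[0,0,0.006,0,0],[0,0,0.006,0,0]]'
```

```text
time: 8.7
tool_pos: [604.5, 34.6, 185.0]
tcp_rot: [-180.0, 0.1, -86.5]
ft_force: [0.3, 0.5, 0.7]
finger_gap: -0.2
time: 9.0
tool_pos: [604.4, 34.6, 178.4]
tcp_rot: [180.0, 0.1, -86.5]
ft_force: [-0.0, 0.7, 0.0]
finger_gap: 0.2
```

```bash
python3 - <<'E'
from h import *
print(r.nose_length, r.sense()['tool_pos'],r.sense()['ft_force'])
p=r.snapshot('side'); a=cv2.resize(cv2.cvtColor(p['image'],4)[160:300,280:460],(540,420))
cv2.imwrite('pics/e.png',a)
E
```

```text
22.0 [604.38608002  34.63722821 178.37450074] [-0.02499741  0.65582308  0.01632777]
```

View pics/e.png

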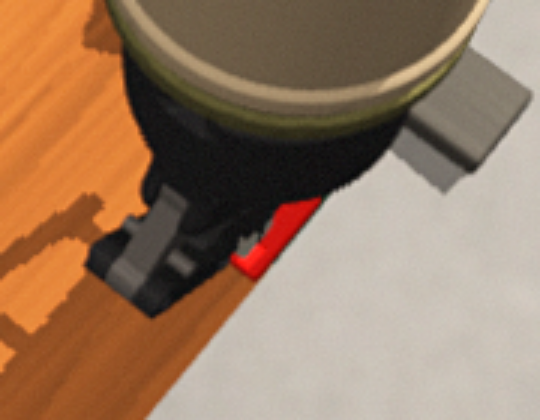

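```bash
python3 - <<'E'
from h import *
c=np.load('c.npy').copy(); p=r.snapshot('side')
c[:2]+=np.array([605.6-605.2,42.6-44.8])
for z in(178,167,156): print(z,proj(p,cw(c,[[-6,-51,z],[-6,-13,z],[-38,-51,z]])).round(1).tolist())
E
python3 -m jog '[[0,0,0.002,0,0],[0,0,0.004,0,0]]'
```

```text
178 [[366.8, 247.1], [390.3, 218.7], [341.0, 227.2]]
167 [[365.8, 250.4], [388.9, 222.4], [340.5, 230.8]]
156 [[364.8, 253.5], [387.5, 226.1], [340.1, 234.3]]
time: 9.3
tool_pos: [604.6, 34.6, 177.8]
tcp_rot: [-179.9, 0.1, -86.5]
ft_force: [-16.0, -1.1, 32.5]
finger_gap: -0.1
```

Hard stop reached with the tips at about z=156, i.e. full travel. I'm retreating to verify.

```bash
python3 -m jog '[[0,0,-0.02,0,0],[0,0,-0.06,0,0],[0,0,-0.1,0,0],[0,0.05,-0.13,0,0],[0,0.1,-0.15,0,0],[0,0.15,-0.15,0,0],[0,0.2,-0.15,0,0],[0,0.2,-0.15,0,0]]'
python3 - <<'E'
from h import *
p=r.snapshot('side'); im=p['image']; c=np.load('c.npy')
hsv=cv2.cvtColor(im,cv2.COLOR_RGB2HSV); m=((hsv[...,0]<6)|(hsv[...,0]>174))&(hsv[...,1]>200)&(hsv[...,2]>120)
m[:180]=0;m[280:]=0;m[:,:320]=0;m[:,420:]=0
ys,xs=np.nonzero(m); print(cv2.minAreaRect(np.c_[xs,ys].astype(np.float32)))
b=c.copy(); b[:2]+=[.4,-2.2]
for z in(178,160,158,156): print(z,proj(p,cw(b,[-22,-32,z])))
u=r.pinpoint(p,'charcoal')[0]['uv'];print(u,onz(p,u,0))
print('door proj',proj(p,cw(c,door(np.pi/2,[[-45,-150,200],[-45,-2,200],[0,-2,200]]))).round(0).tolist())
cv2.imwrite('pics/f.png',cv2.cvtColor(im,4))
E
```

```text
time: 10.1
tool_pos: [401.4, 22.1, 327.7]
tcp_rot: [-179.9, 0.1, -86.5]
ft_force: [1.2, -0.5, 0.4]
finger_gap: 0.2
((363.49884033203125, 230.15530395507812), (31.044557571411133, 36.380340576171875), 39.09385681152344)
178 [[365.79126282 222.90450977]]
160 [[364.2126808  228.89780439]]
158 [[364.04361758 229.53928358]]
156 [[363.87577213 230.17606742]]
[351.2, 142.5] [479.32130728 180.0793791    0.        ]
door proj [[273.0, 365.0], [153.0, 260.0], [186.0, 224.0]]
```

View pics/f.png

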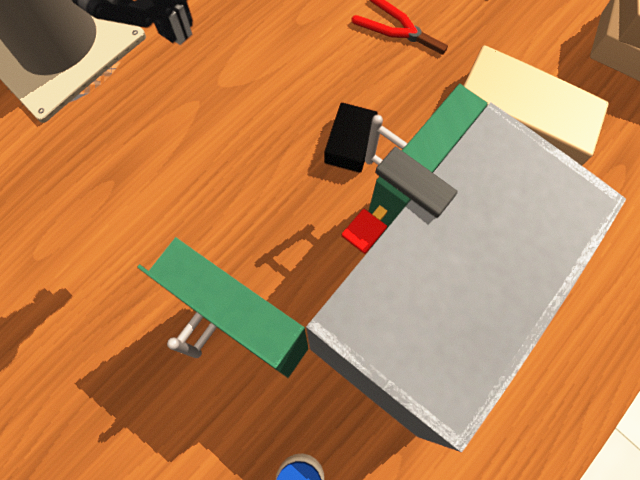

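The last picture shows the door standing open at about 92°, the red plate centre at (363, 230), which matches z=156, and the charcoal in place. Handing in.

```bash
python3 -c "
from bench import r
r.hand_in(); print(r.sense()['time'])"
```

```text
the job is handed in; nothing more can be done
the job is handed in; nothing more can be done
```

I opened the active door, then pressed the thumb plate fully down, and handed the job in at about 10.2 s with the arm clear of everything.

- **Door:** I gripped its handle and swung it along its arc. From the handle position when I let go, it stands at about 92°.
- **Flush bolt:** I pressed the plate with the closed fingertips until they met a hard stop at about 32 N, the highest reading I saw. Afterwards its image matched a plate top at z ≈ 156 mm, which is the full 22 mm of travel.
- **Charcoal:** It shows in the same place in the first and last pictures, within about 4 mm, which is the detection noise.

**Checks that disagreed:**
- During the press the wrist force read about 0 N each time the arm settled, although the bolt takes 4 N. I relied on the stop force and the plate's final position instead.
- The first handle estimate was about 5 mm off and was corrected before gripping.
- A rough corner check of the open door was 10–15 pixels off the 90° prediction. I did not refit the angle.

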